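# Draw a curing cabinet's sloping sash shut with the hook pole

## Robot

A 6-joint arm with a two-finger parallel gripper is mounted at the origin on the work surface. World frame = base frame: x ahead of the robot, y to its left, z up, the work surface at z = 0. Lengths are in m, angles in rad, forces in N, time in s.
With the tool pointing down it reaches from about 0.325 to 0.875 m from the base axis. Payload 4.4 kg.
Tool frame: the origin (TCP) lies at the very end of the fingers, on their centre line; the grasp point (between the pads) lies 19 mm behind it; z points along the fingers, y is the direction in which the jaws open and shut (so a half turn about z gives the same grasp; the last joint's range is limited). The gripper opens to 85 mm and grips with 20 to 120 N. Pads are 22 mm wide; open, the fingers measure 114 mm over their backs; the gripper's body (76 mm by 85 mm) begins 54 mm behind the grasp point. The pads swing forward as they close: fully open they stand 13 mm farther back than shut.
Start: joints at [-1.304, 0.207, 1.542, -0, 1.393, -0.15], TCP at [0.233, -0.526, 0.231] pointing down, gripper open.
Joint ranges: [-2.73, 2.73], [-0.86, 2.22], [0.23, 2.46], [-1.11, 4.25], [0.08, 2.63], [-2.82, 2.82]. Speed limits (rad/s): [2.79, 2.79, 3.14, 3.14, 3.14, 3.14].

## Interface

Orientations are given as a unit quaternion [x, y, z, w].
In Python, from cell import ctrl gives the robot as it stands. The module is installed in compiled form; this text tells all that it offers.
- The arm moves only by the shell command python3 -m pendant 'ROWS'. ROWS is a JSON object of lists of equal length, an entry for each row: "slide": the shift along the tool's x, y, z in mm, a list of three; "yaw": the turn about the tool's z in rad; "hand": the opening, from -1 (shut) to 1 (fully open), so that 0 is half open. In form: {"slide": [[dx, dy, dz], ...], "yaw": [yaw, ...], "hand": [hand, ...]}. A call has exactly 5 rows; each row is the pose to reach, as a shift and turn from the pose commanded when the call began, along the tool's axes at that moment; what a row does not reach only later rows make up. A row lasts 1/12 s, in which the tool goes at most 41.7 mm and 7.16 degrees, less where a joint would pass 70% of its speed; a pose out of reach is approached as far as the arm can. A call with a gripper value outside its range is refused whole. The fingers move at their own pace and stop on an object; the grip force is fixed at half the most. Time passes only in rows, so rows that repeat a pose let the fingers close, or fill a call up. It gives the time, the measured TCP pose, the force and the opening at its end, in the units of the state.
- ctrl.state(): the state, without advancing time (a new reading comes with each control period).
- ctrl.capture(name): name is "scene" or "side" or "wrist"; returns a dict with "frame" (420x560x3 uint8, red, green, blue), "z_map" (420x560 float32, m along the optical axis (not along the pixel's ray), 0 where there is no reading), "fx", "fy", "cx", "cy" (pixels), "R" (3x3) and "t" (3): a world point X has camera coordinates R X + t; the wrist camera has in their place "hand_eye" (4x4, takes a point from camera to tool coordinates, whose origin is the TCP and whose axes are the flange's). Camera axes: x right, y down, z forward; pixel columns grow to the right and rows downward; lengths in m; the calibration is good to about 2 mm. A picture is of the moment at which its call begins: read the wrist's pose just before it.
- ctrl.close_job(): hands the job in, once; it reports no verdict.
Trained networks look in a picture, given as the dict that the camera call returned (one of the last four; its "shot" number tells which), for a name from the list of things; names that differ only in an ending like _2 or _b are one class to them, and where a whole thing is asked for, a point or a joint stands for the part that bears it (a point fixed in the world has none). Each returns a list of dicts, best first, with "confidence" (0 to 1); they miss things now and then, are a little off and sometimes report something else, mostly with a low value. They report only what shows in the picture. A call takes as long as a camera call. They do not tell look-alikes from the thing itself.
- ctrl.search_frame(picture, name): "bbox" ([left, top, right, bottom] in pixels, round what is visible of it).
The state is a dict: "time_s": time; "joints": joint angles; "dq": joint speeds; "tau": joint torques, N m; "eef_pos": TCP position; "tool_rot": TCP orientation; "wrist_force": force on the tool from outside, world axes, zero at the start; "wrist_torque": the same for the moment, N m; "finger_gap": finger opening in m.
Only numpy, scipy, OpenCV 4.12 (cv2) and the standard library are available. Lean on these libraries where they do the work, as an engineer would, in place of code of your own. Each camera call takes 0.05 s, during which the arm holds its last target. There are 200 camera calls.

## Task

Take the hook pole from its rack, hook it into the steel ring on the curing cabinet's open sloping sash and gently draw the sash down by the ring until it is fully home on the sill. Then unhook, leave the sash shut and lay the pole back in the rack as it lay. Keep the hand off the sash and leave the soap, jars, bottles and mould alone.

Things in the scene. Friction and masses are not known exactly. Their poses are not given: they have to be found in the camera images.
- cabinet: Fixed slatted plywood cabinet, 280 wide (y), 312 high. Origin under its floor; z up, -x is the front; front board at x = -150 mm, back at +100. From z = 140 at the front its top slopes up 35 degrees toward +x: an open hatch between two side rails (y = +-134 mm, 16 wide, standing 14 above the slope) over which the sash slides.
- sill (a point): Middle of the cabinet's sill, in the slope's surface, where the sash's lower edge comes to rest when home. A rubber seal there gives roughly 2 mm under 10 N.
- sash: Wooden frame with clear pane, 170 mm long up the slope, 242 wide, 12 thick. Origin: in its underside, 95 mm above its lower edge, in the slope's surface; axes as the ring's. It stays where it is left. Pole and sash (ring included) should bear on each other gently, never with more than 20 N.
- slide (a joint): Slide of the sash along the slope, in m: 0 = fully up (open), 0.100 = home on the sill, growing as it comes down (along the ring's -x). Starts between 0 and 0.020. Stiff: 4 to 6 N along the slope draws it down slowly, 10 to 13 N would push it up.
- ring: Steel eye on the sash's lower rail, rigid with it. Origin: centre of the eye. x points up the slope (away from the robot), y as the cabinet's y, z square out of the slope. Eye flat in its xy plane: bar 7 mm thick, 29 clear inside, 43 over all, its centre 30 mm above the sash's face, on an 8 mm stem at the uphill side (27 from the centre). Downhill side and underneath are free.
- rack: Fixed wooden stand for the pole. Origin under its base (220 x 100 x 12 mm, centred at x = -10 mm); z up, x along the pole as it lies, toward the hook. Two notched forks 12 mm thick hold the pole; their prongs flare open upward to about z = 95 mm.
- fork_handle (a point): Middle of the rest of the fork that carries the handle: x = -82, z = 63 mm in the rack's frame; notch 31 mm wide.
- fork_tube (a point): Middle of the rest of the fork that carries the steel tube: x = +75, z = 69 mm in the rack's frame; notch 20 mm wide.
- pole: Hook pole, 0.25 kg, lying level in the rack, hook hanging down, origin 75 mm above the rack's. Origin on its axis, the place to grip; x along the pole toward the hook, hook finger along -z. Square wooden handle 24 x 24 mm from x = -105 to +45, then a 12 mm tube, then an 8 mm rod ending in a square bend: a finger 8 mm thick whose tip is 34 mm below the axis.
- tube_end (a point): Axis point where the pole's tube ends, x = 107 mm from the pole's origin. From it the rod telescopes: the finger's axis stands 130 to 160 mm from the pole's origin, differently each time and not measured (it can be seen, or found by touching the ring). It is clamped and does not shift in use.
- soap_a: white soap bar 55 x 85 x 28 mm lying inside the cabinet; a bystander, to be left alone. Origin: centre of its underside.
- soap_b: brick-brown soap bar 55 x 85 x 28 mm lying inside the cabinet; a bystander, to be left alone. Origin: centre of its underside.
- soap_c: brick-brown soap bar 55 x 85 x 28 mm lying on the table in front of the cabinet; a bystander, to be left alone. Origin: centre of its underside.
- jar: amber storage jar, 80 mm wide, 110 mm tall, standing; a bystander, to be left alone. Origin: centre of its underside.
- flask_a: aluminium bottle, 64 mm wide, 170 mm tall, standing; a bystander, to be left alone. Origin: centre of its underside.
- flask_b: aluminium bottle, 64 mm wide, 170 mm tall, standing; a bystander, to be left alone. Origin: centre of its underside.
- mould: open plywood soap mould with a liner, 300 x 100 x 78 mm; a bystander, to be left alone. Origin: centre of its underside.
There are look-alikes about, which are no part of the job. There is more than one size of the rack; the job needs the larger.

How it is judged:
By the outcome, as a careful person would: the job done as asked, in the order asked, and still so for the second after the job is handed in, with the robot touching nothing.
It also fails if it takes over 58 s, if anything falls off the work surface, if the arm or the gripper's body presses on something with over 40 N, if the wrist force passes 120 N, or if a joint passes its speed limit or range.

## Working session

There is one attempt and no reset: what is moved stays moved. The work goes in short steps, Python scripts to look and compute and a shell command to move; the robot and the scene stay as the last step left them, time stands still between calls to the robot, and variables do not carry over. Pictures are saved under pics/ and viewed, about 8 in all and at most 12, crops included, and the job is handed in when it is done.

```bash
mkdir -p pics
cat > h.py <<'E'
import numpy as np,cv2
from cell import ctrl
from scipy.spatial.transform import Rotation as Ro
def save(p,n,box=None,s=1):
    im=p["frame"][:,:,::-1]
    if box: im=im[box[1]:box[3],box[0]:box[2]]
    cv2.imwrite("pics/"+n,cv2.resize(im,None,fx=s,fy=s,interpolation=cv2.INTER_CUBIC))
def cloud(p,st=None):
    z=p["z_map"].astype(float);v,u=np.mgrid[:z.shape[0],:z.shape[1]]
    c=np.stack([(u-p["cx"])/p["fx"]*z,(v-p["cy"])/p["fy"]*z,z],-1)
    if "R" in p: w=(c-np.array(p["t"]))@np.array(p["R"])
    else:
        H=np.array(p["hand_eye"]);c=c@H[:3,:3].T+H[:3,3]
        w=c@Ro.from_quat(st["tool_rot"]).as_matrix().T+st["eef_pos"]
    w[z==0]=np.nan
    return w
E
python3 - <<'E'
from h import *
s=ctrl.state();print(s)
for n in("scene","side"):
    p=ctrl.capture(n);save(p,n+"0.png",s=1.4 if n=="scene" else 1.4);w=cloud(p)
    np.savez(""+n+".npz",w=w,f=p["frame"])
    for k in("rack","pole","cabinet","ring","sash"):
        for d in ctrl.search_frame(p,k)[:3]:
            b=[int(x) for x in d["bbox"]];q=w[b[1]:b[3],b[0]:b[2]].reshape(-1,3)
            print(n,k,round(d["confidence"],2),b,np.nanmedian(q,0).round(3))
    print(np.array(p["R"]).round(3).tolist(),p["t"],p["fx"],p["cx"],p["cy"])
E
```

```text
{'time_s': 0.0, 'joints': array([-1.30448377e+00,  2.07452194e-01,  1.54296331e+00,  8.79834927e-06,
        1.39347201e+00, -1.50520806e-01]), 'dq': array([-0.00096461, -0.00065402, -0.00040274, -0.00090282,  0.00117052,
        0.00092721]), 'tau': array([ 1.02042861e-03, -3.83030784e+01, -2.91598088e+01, -9.26730308e-05,
        1.04401642e-02,  2.78019093e-05]), 'eef_pos': array([ 0.23257957, -0.52504037,  0.23010303]), 'tool_rot': array([ 9.78359264e-01,  2.06910206e-01, -6.20722979e-05, -1.14575769e-03]), 'wrist_force': array([ 0.33659503, -0.67090333, -0.68307495]), 'wrist_torque': array([ 0.01087339, -0.01442346,  0.00849232]), 'finger_gap': 0.08560224191058269}
scene rack 0.8 [149, 211, 195, 277] [ 0.478 -0.289  0.01 ]
scene pole 0.86 [151, 207, 178, 284] [ 0.492 -0.314  0.01 ]
scene cabinet 0.86 [230, 227, 355, 343] [0.812 0.062 0.163]
scene ring 0.45 [276, 241, 290, 253] [0.678 0.048 0.227]
scene ring 0.4 [237, 214, 266, 235] [ 0.419 -0.03   0.022]
scene sash 0.56 [239, 240, 344, 278] [0.731 0.06  0.262]
scene sash 0.32 [151, 207, 186, 285] [ 0.491 -0.299  0.01 ]
[[0.098, 0.995, 0.015], [0.761, -0.065, -0.646], [-0.641, 0.075, -0.763]] [-0.10065825 -0.27307489  1.78433176] 439.2134983215514 276.98079376854275 214.81664593035885
side rack 0.91 [275, 167, 336, 206] [ 0.462 -0.287  0.008]
side rack 0.75 [342, 160, 380, 184] [ 0.251 -0.434  0.001]
side pole 0.91 [274, 165, 324, 186] [ 0.493 -0.332  0.009]
side cabinet 0.82 [165, 148, 268, 284] [0.717 0.086 0.111]
side sash 0.67 [175, 157, 234, 230] [0.745 0.069 0.257]
[[-0.991, -0.132, -0.009], [-0.082, 0.663, -0.744], [0.104, -0.737, -0.668]] [0.51829714 0.12812058 1.63893481] 494.152229988235 278.81110725060466 219.03046841983615
```

View pics/scene0.png

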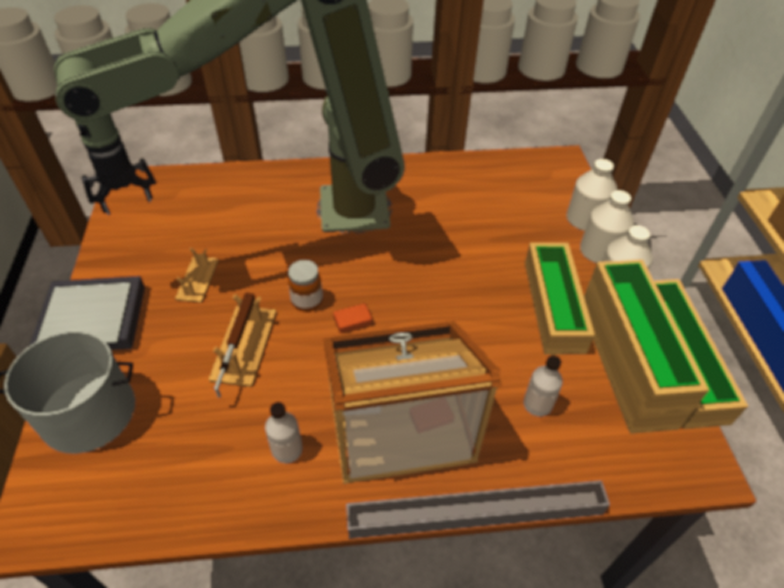

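View pics/side0.png

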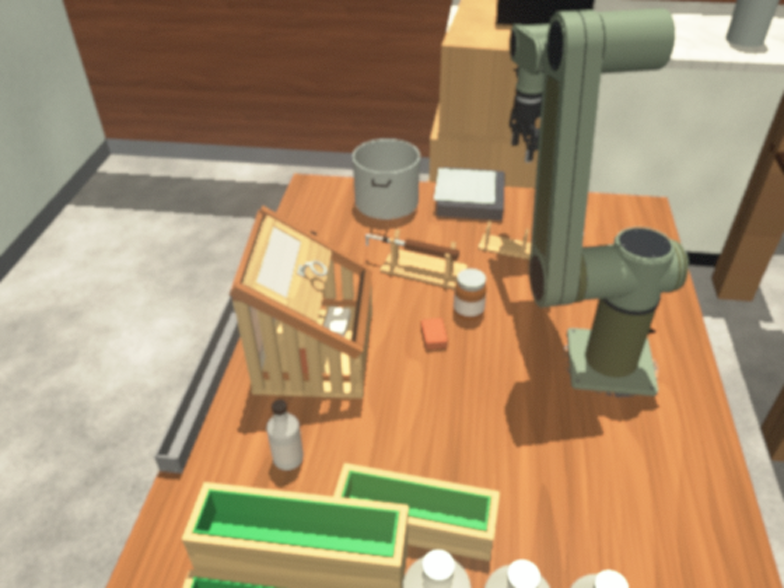

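The scene view shows the larger rack with the pole at (245,335), hook away from the robot. The smaller look-alike rack is at (195,275). The cabinet is at (410,400) with its ring at (402,340), jar at (305,285) and soap_c at (352,318). The side view agrees, with the ring at (315,268). I'll measure the pole and ring from the depth clouds.

Run:
```python
from h import *
for n in("scene","side"):
    d=np.load(n+".npz");w=d["w"].reshape(-1,3);f=d["f"].reshape(-1,3).astype(int)
    m=(abs(w[:,0]-.48)<.18)&(abs(w[:,1]+.3)<.1)&(w[:,2]>.066)&(w[:,2]<.1)
    q=w[m];print(n,"pole pts",m.sum())
    i=np.argsort(q[:,0])
    for a in np.array_split(i,10): print(q[a].mean(0).round(3),f[m][a].mean(0).astype(int),q[a,1].std().round(4))
    # slope plane
    m=(w[:,0]>.6)&(w[:,0]<1)&(abs(w[:,1]-.06)<.2)&(w[:,2]>.14)&(w[:,2]<.4)
    q=w[m];print("cab",m.sum(),np.percentile(q,[1,50,99],axis=0).round(3))
    best=(0,)
    rng=np.random.default_rng(0)
    for _ in range(500):
        t=q[rng.choice(len(q),3,False)];nn=np.cross(t[1]-t[0],t[2]-t[0]);L=np.linalg.norm(nn)
        if L<1e-6: continue
        nn/=L;nn*=np.sign(nn[2]); 
        if not .7<nn[2]<.93: continue
        c=(abs((q-t[0])@nn)<.004).sum()
        if c>best[0]: best=(c,nn,t[0])
    c,nn,t=best;k=abs((q-t)@nn)<.004;cc=q[k].mean(0);nn=np.linalg.svd(q[k]-cc)[2][2];nn*=np.sign(nn[2])
    print("plane",c,nn.round(3),cc.round(3),"tilt",np.degrees(np.arccos(nn[2])).round(1),"yaw",np.degrees(np.arctan2(-nn[1],-nn[0])).round(1))
    h=(q-cc)@nn;r=q[(h>.012)&(h<.05)];print("above plane",len(r));
    for x in r[:60]: print(x.round(3),((x-cc)@nn).round(3),end=" ")
    print()
```

```text
scene pole pts 619
[ 0.393 -0.28   0.084] [123  69  28] 0.0155
[ 0.408 -0.268  0.082] [110  65  29] 0.0155
[ 0.427 -0.276  0.083] [96 52 22] 0.0094
[ 0.454 -0.283  0.084] [101  55  24] 0.0077
[ 0.48  -0.289  0.084] [104  57  25] 0.008
[ 0.506 -0.295  0.084] [103  56  24] 0.008
[ 0.529 -0.302  0.081] [124  92  62] 0.0081
[ 0.553 -0.317  0.083] [151 113  68] 0.0128
[ 0.569 -0.305  0.082] [125  96  61] 0.011
[ 0.609 -0.321  0.078] [146 123  96] 0.0054
cab 7747 [[ 0.603 -0.082  0.143]
 [ 0.813  0.057  0.258]
 [ 0.835  0.2    0.316]]
plane 2760 [-0.557 -0.045  0.829] [0.739 0.057 0.268] tilt 34.0 yaw 4.6
above plane 96
[0.661 0.043 0.256] 0.034 [0.66  0.045 0.255] 0.034 [0.658 0.051 0.252] 0.032 [0.659 0.054 0.252] 0.032 [0.66  0.056 0.253] 0.032 [0.661 0.059 0.254] 0.032 [0.662 0.061 0.255] 0.032 [0.661 0.064 0.254] 0.032 [0.664 0.066 0.257] 0.033 [0.666 0.069 0.259] 0.034 [0.664 0.037 0.257] 0.034 [0.664 0.04  0.256] 0.033 [0.663 0.042 0.254] 0.032 [0.662 0.045 0.253] 0.031 [0.66  0.048 0.25 ] 0.03 [0.659 0.051 0.248] 0.029 [0.66  0.054 0.25 ] 0.029 [0.661 0.056 0.25 ] 0.029 [0.662 0.05
[... 2561 characters left out ...]
3 [0.698 0.06  0.266] 0.024 [0.694 0.061 0.267] 0.027 [0.692 0.059 0.266] 0.027 [0.688 0.062 0.269] 0.032 [0.683 0.066 0.272] 0.036 [0.669 0.039 0.253] 0.03 [0.666 0.04  0.254] 0.032 [0.663 0.039 0.253] 0.033 [0.704 0.061 0.263] 0.018 [0.701 0.059 0.261] 0.018 [0.688 0.063 0.265] 0.029 [0.685 0.062 0.265] 0.03 [0.681 0.063 0.267] 0.033 [0.665 0.044 0.253] 0.032 [0.662 0.045 0.254] 0.035 [0.704 0.06  0.258] 0.014 [0.701 0.062 0.26 ] 0.017 [0.688 0.063 0.262] 0.026 [0.683 0.069 0.267] 0.032 [0.68  0.069 0.267] 0.034 [0.665 0.047 0.251] 0.03 [0.662 0.045 0.25 ] 0.031 [0.658 0.046 0.251] 0.034 [0.684 0.069 0.263] 0.029 [0.68  0.072 0.266] 0.033 [0.678 0.067 0.262] 0.031 [0.661 0.05  0.25 ] 0.032
```

```bash
python3 -m pendant '{"slide":[[32,-12,0],[64,-24,0],[96,-37,0],[128,-49,0],[160,-61,0]],"yaw":[0.1,0.2,0.3,0.4,0.5],"hand":[1,1,1,1,1]}'
python3 - <<'E'
from h import *
s=ctrl.state();R=Ro.from_quat(s["tool_rot"]).as_matrix();print(R.round(3))
print("d tool",(R.T@(np.array([.472,-.287,.23])-s["eef_pos"])*1e3).round(1),"yaw now",np.degrees(np.arctan2(R[1,0],R[0,0])))
E
```

```text
time_s: 1.02
eef_pos: [0.3552, -0.4041, 0.2315]
tool_rot: [0.999, -0.044, 0.0, 0.0]
wrist_force: [0.0, -0.4, 0.6]
finger_gap: 0.0859
[[ 0.996 -0.089  0.   ]
 [-0.089 -0.996 -0.   ]
 [ 0.     0.    -1.   ]]
d tool [ 105.9 -127.     1.5] yaw now -5.089440781048443
```

```bash
python3 -m pendant '{"slide":[[22,-26,0],[44,-52,0],[66,-78,0],[88,-104,0],[106,-127,0]],"yaw":[0.04,0.08,0.12,0.14,0.14],"hand":[1,1,1,1,1]}'
python3 - <<'E'
from h import *
s=ctrl.state();p=ctrl.capture("wrist");save(p,"w1.png",s=1.4)
w=cloud(p,s);np.savez("w1.npz",w=w,f=p["frame"]);print(p["hand_eye"])
f=p["frame"].astype(int)
m=(w[...,2]>.066)&(w[...,2]<.1)
q=w[m];i=np.argsort(q[:,0])
for a in np.array_split(i,14): print(q[a].mean(0).round(4),f[m][a].mean(0).astype(int),q[a,1].std().round(4))
E
```

```text
time_s: 1.43
eef_pos: [0.472, -0.2858, 0.2316]
tool_rot: [0.994, -0.111, 0.0, 0.0]
wrist_force: [0.8, -0.3, -0.3]
finger_gap: 0.0855
[[ 1.06759794e-04 -9.46432219e-01 -3.22902531e-01  8.32549850e-02]
 [ 9.99999783e-01 -1.09024704e-04  6.50178439e-04  4.64838800e-04]
 [-6.50554175e-04 -3.22902530e-01  9.46432001e-01 -1.43237798e-01]
 [ 0.00000000e+00  0.00000000e+00  0.00000000e+00  1.00000000e+00]]
[ 0.3428 -0.2012  0.0822] [108  72  46] 0.0774
[ 0.3835 -0.2438  0.085 ] [105  71  48] 0.0535
[ 0.4052 -0.2733  0.0854] [123  91  63] 0.0175
[ 0.4261 -0.279   0.0874] [94 59 41] 0.0105
[ 0.4551 -0.2875  0.0873] [81 51 35] 0.0074
[ 0.4817 -0.2938  0.0874] [95 59 40] 0.0073
[ 0.5062 -0.2996  0.0873] [96 60 41] 0.0073
[ 0.5324 -0.3097  0.0839] [137 120 104] 0.026
[ 0.5531 -0.3529  0.083 ] [143 125 100] 0.0884
[ 0.5633 -0.4089  0.0811] [122 113  98] 0.1165
[ 0.5765 -0.368   0.0805] [57 55 50] 0.1459
[ 0.5894 -0.1584  0.0823] [99 87 70] 0.1044
[ 0.6045 -0.1696  0.0821] [123 111  92] 0.1085
[ 0.6336 -0.1351  0.0762] [105  93  73] 0.0934
```

View pics/w1.png

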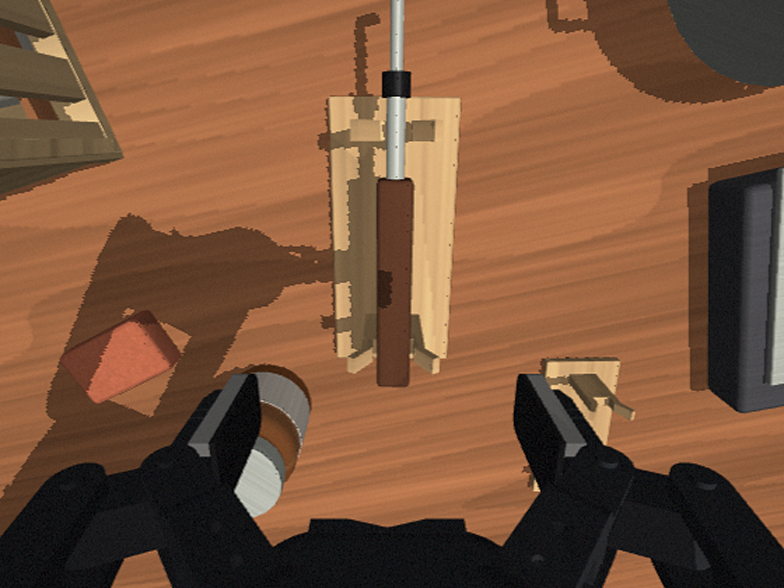

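The wrist view shows the handle from (395,180) to (393,385), parallel to the tool's x, with the black clamp at (396,83). The jar is at (280,440), left of the handle's near end.

Run:
```python
from h import *
s=ctrl.state();R=Ro.from_quat(s["tool_rot"]).as_matrix();T=s["eef_pos"]
d=np.load("w1.npz");w=d["w"];f=d["f"].astype(int)
t=((w-T)@R)*1e3   # tool coords, mm
m=(w[...,2]>.083)&(w[...,2]<.092)&(abs(t[...,1]-8)<25)&(f[...,0]-f[...,2]>15)&(f[...,0]<150)&(t[...,0]<95)
q=t[m];k=[]
for a in range(-90,80,15):
    c=q[abs(q[:,0]-a)<8]
    if len(c)>30: k.append((a,(np.percentile(c[:,1],2)+np.percentile(c[:,1],98))/2,np.ptp(np.percentile(c[:,1],[2,98]))))
k=np.array(k);print(k.round(1).tolist());g=(k[:,2]>20)&(k[:,2]<28);P=np.polyfit(k[g,0],k[g,1],1);print("slope deg",np.degrees(np.arctan(P[0])),"y at",P)
n=q[abs(q[:,1]-np.polyval(P,q[:,0]))<5];print("x ends",np.percentile(n[:,0],[.3,99.7]))
# jar
j=w[(w[...,2]>.1)&(w[...,2]<.12)&(t[...,1]<-20)&(t[...,0]<20)];tj=((j-T)@R)*1e3
print("jar tool",np.percentile(tj,[1,99],axis=0).round(0),"world",np.percentile(j,[1,50,99],axis=0).round(3))
```

```text
[[-90.0, 9.8, 23.7], [-75.0, 8.8, 47.2], [-60.0, 3.0, 36.6], [-45.0, 10.3, 23.7], [-30.0, 10.2, 23.2], [-15.0, 10.2, 22.9], [0.0, 10.2, 22.6], [15.0, 10.6, 23.1], [30.0, 10.6, 22.7], [45.0, 11.1, 23.3], [60.0, 11.1, 20.6], [75.0, 24.2, 5.5]]
slope deg 0.4915911605066915 y at [8.58009487e-03 1.04783298e+01]
x ends [-93.78830096  53.75846927]
jar tool [[-190. -105.  120.]
 [-132.  -73.  130.]] world [[ 0.31  -0.176  0.101]
 [ 0.338 -0.162  0.11 ]
 [ 0.366 -0.142  0.112]]
```

```bash
python3 -m pendant '{"slide":[[10,10.5,10],[10,10.5,45],[10,10.5,80],[10,10.5,115],[10,10.5,150]],"yaw":[0.0086,0.0086,0.0086,0.0086,0.0086],"hand":[1,1,1,1,1]}'
python3 -m pendant '{"slide":[[0,0,15],[0,0,26],[0,0,26],[0,0,26],[0,0,26]],"yaw":[0,0,0,0,0],"hand":[1,1,-1,-1,-1]}'
python3 -m pendant '{"slide":[[0,0,0],[0,0,0],[0,0,0],[0,0,0],[0,0,0]],"yaw":[0,0,0,0,0],"hand":[-1,-1,-1,-1,-1]}'
```

```text
time_s: 1.9
eef_pos: [0.4781, -0.3002, 0.0802]
tool_rot: [0.993, -0.116, 0.001, 0.0]
wrist_force: [0.8, -0.7, 0.9]
finger_gap: 0.0855
time_s: 2.32
eef_pos: [0.4793, -0.3012, 0.0572]
tool_rot: [0.993, -0.116, 0.002, 0.001]
wrist_force: [0.2, -0.8, -0.7]
finger_gap: 0.0518
time_s: 2.73
eef_pos: [0.4806, -0.2966, 0.058]
tool_rot: [0.993, -0.116, 0.002, -0.003]
wrist_force: [1.7, 11.8, 11.4]
finger_gap: 0.0233
```

```bash
python3 -m pendant '{"slide":[[0,-1,0],[0,-2,0],[0,-3,0],[0,-4,0],[0,-4,0]],"yaw":[0,0,0,0,0],"hand":[-1,-1,-1,-1,-1]}'
python3 -c "
from h import *
s=ctrl.state();print(s['wrist_force'],s['wrist_torque'],s['eef_pos'],Ro.from_quat(s['tool_rot']).as_matrix().round(4))
p=ctrl.capture('wrist');save(p,'w2.png',s=1.4)"
```

```text
time_s: 3.15
eef_pos: [0.4807, -0.2966, 0.0581]
tool_rot: [0.993, -0.116, 0.002, 0.001]
wrist_force: [-0.7, 2.4, 7.7]
finger_gap: 0.023
[-0.7491083   2.44504705  7.71350096] [ 0.46571217  0.04598307 -0.14115543] [ 0.48065826 -0.29660013  0.05808807] [[ 0.9732 -0.2299  0.0037]
 [-0.2299 -0.9732 -0.0021]
 [ 0.0041  0.0012 -1.    ]]
```

View pics/w2.png

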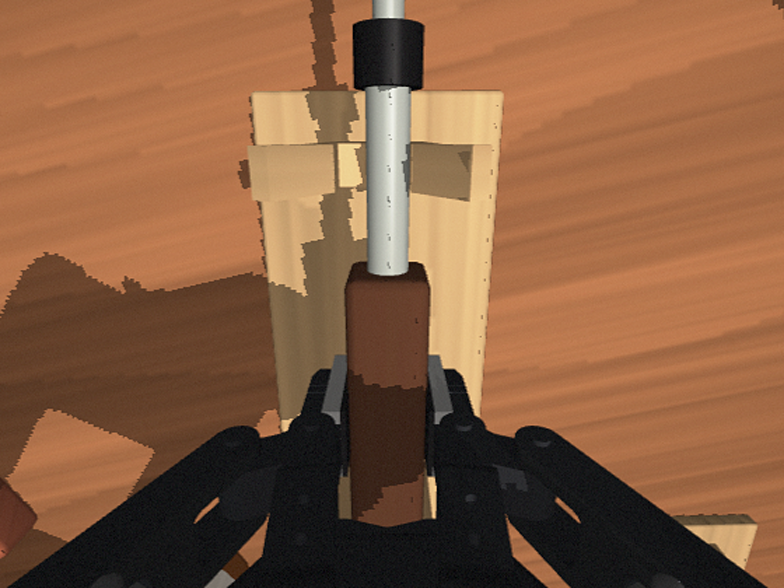

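The handle is gripped well, with the pole at column 388. In the tube fork at (390,170) the tube now sits toward the right prong, so the grasp shifted it a few mm. I'll measure the rack's centre line for the return.

Run:
```python
from h import *
s=ctrl.state();p=ctrl.capture("wrist");w=cloud(p,s);R=Ro.from_quat(s["tool_rot"]).as_matrix();T=s["eef_pos"];print(T,s["wrist_force"])
t=((w-T)@R)*1e3
m=(abs(w[...,2]-.012)<.005)&(abs(t[...,1])<70);
for a in range(20,140,8):
    b=t[m&(abs(t[...,0]-a)<3)]
    h=t[(abs(w[...,2]-.081)<.012)&(abs(t[...,0]-a)<3)&(abs(t[...,1])<16)]
    print(a,len(b),np.percentile(b[:,1],[1,99]).round(1) if len(b)>30 else "",len(h),np.percentile(h[:,1],[2,98]).round(1) if len(h)>20 else "")
print("base far x",np.percentile(t[m&(abs(t[...,1])<40)][:,0],99.5))
```

```text
[ 0.48061976 -0.29661866  0.0580827 ] [-0.22898367  2.27542972  5.61446649]
20 887 [-51.8  45.8] 760 [-10.5  11.9]
28 1057 [-51.9  45.6] 815 [-10.7  12.1]
36 1266 [-51.8  45.7] 866 [-10.5  12.2]
44 1326 [-51.9  45.7] 1303 [-10.3  11.8]
52 1364 [-51.8  45.6] 435 [-4.7  6.5]
60 505 [-39.4  46.2] 458 [-5.   6.4]
68 55 [43.3 46.7] 786 [-15.1  12.3]
76 57 [43.2 46.6] 1403 [-15.5  12.8]
84 1725 [-52.   45.5] 586 [-4.7  6.8]
92 1602 [-51.9  45.6] 699 [-6.1  8. ]
100 730 [-51.4  45.3] 1001 [-7.5  9.3]
108 0  728 [-7.4  9. ]
116 0  58 [-2.9  4.6]
124 0  0 
132 0  0 
base far x 99.22254339532401
```

```bash
python3 -m pendant '{"slide":[[0,-1,-3],[0,-2,-12],[0,-3,-27],[0,-3,-47],[0,-3,-70]],"yaw":[0,0,0,0,0],"hand":[-1,-1,-1,-1,-1]}'
python3 -m pendant '{"slide":[[0,0,-33],[0,0,-68],[0,0,-103],[0,0,-138],[0,0,-165]],"yaw":[0,0,0,0,0],"hand":[-1,-1,-1,-1,-1]}'
python3 -m pendant '{"slide":[[0,0,-25],[0,-10,-30],[0,-30,-30],[0,-60,-30],[0,-90,-30]],"yaw":[0,0,-0.06,-0.12,-0.18],"hand":[-1,-1,-1,-1,-1]}'
python3 - <<'E'
from h import *
s=ctrl.state();R=Ro.from_quat(s["tool_rot"]).as_matrix();y=np.degrees(np.arctan2(R[1,0],R[0,0]))
print("d tool",(R.T@(np.array([.470,.035,.323])-s["eef_pos"])*1e3).round(1),"yaw",y,"dyaw",np.radians(y-5))
E
```

```text
time_s: 3.67
eef_pos: [0.4784, -0.2922, 0.1252]
tool_rot: [0.993, -0.116, -0.001, -0.001]
wrist_force: [0.6, -0.7, -2.4]
finger_gap: 0.023
time_s: 4.08
eef_pos: [0.4798, -0.2934, 0.2942]
tool_rot: [0.993, -0.116, 0.001, 0.001]
wrist_force: [0.3, -0.5, -2.2]
finger_gap: 0.0234
time_s: 4.5
eef_pos: [0.4995, -0.204, 0.3189]
tool_rot: [1.0, -0.025, -0.001, -0.001]
wrist_force: [1.8, 0.5, -3.2]
finger_gap: 0.0232
d tool [ -41.6 -237.2   -3.7] yaw -2.8974311208918833 dyaw -0.1378361755090297
```

```bash
python3 -m pendant '{"slide":[[-7,-33,-1],[-14,-66,-2],[-21,-99,-3],[-28,-132,-4],[-35,-165,-4]],"yaw":[-0.04,-0.08,-0.12,-0.138,-0.138],"hand":[-1,-1,-1,-1,-1]}'
python3 -m pendant '{"slide":[[4,-33,0],[4,-60,0],[4,-72,0],[4,-72,0],[4,-72,0]],"yaw":[0,0,0,0,0],"hand":[-1,-1,-1,-1,-1]}'
python3 - <<'E'
from h import *
s=ctrl.state();R=Ro.from_quat(s["tool_rot"]).as_matrix();T=s["eef_pos"];print(T,R.round(3))
ims=[]
for n in("scene","side"):
    p=ctrl.capture(n);w=cloud(p);f=p["frame"];np.savez(n+"1.npz",w=w,f=f)
    t=((w-T)@R)*1e3
    q=t[(abs(t[...,1])<15)&(t[...,0]>95)&(t[...,0]<180)&(t[...,2]>-35)&(t[...,2]<25)]
    print(n,len(q),"max x",np.sort(q[:,0])[-8:].round(0))
    print(q[np.argsort(q[:,0])][-22:].round(0).tolist())
    K=np.array([[p["fx"],0,p["cx"]],[0,p["fy"],p["cy"]],[0,0,1]])
    c=K@(np.array(p["R"])@np.array([.62,.045,.28])+p["t"]);u,v=(c[:2]/c[2]).astype(int)
    im=cv2.resize(f[v-50:v+50,u-65:u+65,::-1],None,fx=6,fy=6,interpolation=cv2.INTER_CUBIC)
    print(n,"crop origin",u-65,v-50); ims.append(cv2.resize(im,(400,308)))
    cv2.imwrite(f"pics/{n}1.png",im)
E
```

```text
time_s: 4.92
eef_pos: [0.4723, -0.0366, 0.3229]
tool_rot: [0.999, 0.043, -0.001, -0.0]
wrist_force: [1.1, -0.2, -3.1]
finger_gap: 0.0235
time_s: 5.33
eef_pos: [0.4706, 0.0341, 0.3231]
tool_rot: [0.999, 0.044, -0.001, 0.0]
wrist_force: [-0.6, -0.7, -1.9]
finger_gap: 0.0232
[0.47060197 0.03407961 0.32308243] [[ 0.996  0.088 -0.002]
 [ 0.088 -0.996 -0.   ]
 [-0.002  0.    -1.   ]]
scene 112 max x [160. 161. 161. 161. 161. 161. 161. 162.]
[[158.0, 3.0, 6.0], [158.0, -1.0, -17.0], [159.0, 4.0, -6.0], [159.0, -2.0, -1.0], [159.0, -2.0, 15.0], [159.0, -1.0, -21.0], [159.0, -2.0, 7.0], [159.0, 1.0, 14.0], [159.0, 4.0, 9.0], [160.0, 2.0, -15.0], [160.0, 2.0, -19.0], [160.0, -1.0, 1.0], [160.0, 4.0, 12.0], [160.0, 1.0, 9.0], [160.0, -1.0, -11.0], [161.0, -1.0, -15.0], [161.0, 1.0, -0.0], [161.0, -1.0, -8.0], [161.0, -1.0, 8.0], [161.0, 2.0, -9.0], [161.0, 1.0, 3.0], [162.0, 2.0, -14.0]]
scene crop origin 215 170
side 93 max x [157. 158. 158. 159. 159. 159. 159. 160.]
[[154.0, -3.0, -21.0], [154.0, -6.0, -16.0], [155.0, -3.0, -18.0], [155.0, -3.0, -11.0], [155.0, -2.0, -6.0], [155.0, -3.0, -3.0], [155.0, -4.0, -0.0], [156.0, -5.0, 13.0], [156.0, -1.0, 6.0], [156.0, -3.0, 12.0], [156.0, -1.0, 9.0], [157.0, -6.0, -20.0], [157.0, -6.0, -16.0], [157.0, -6.0, -13.0], [157.0, -8.0, -10.0], [158.0, 2.0, -17.0], [158.0, -5.0, -5.0], [159.0, -4.0, 0.0], [159.0, -5.0, 3.0], [159.0, -4.0, 7.0], [159.0, -4.0, 11.0], [160.0, -3.0, 16.0]]
side crop origin 178 135
```

View pics/side1.png

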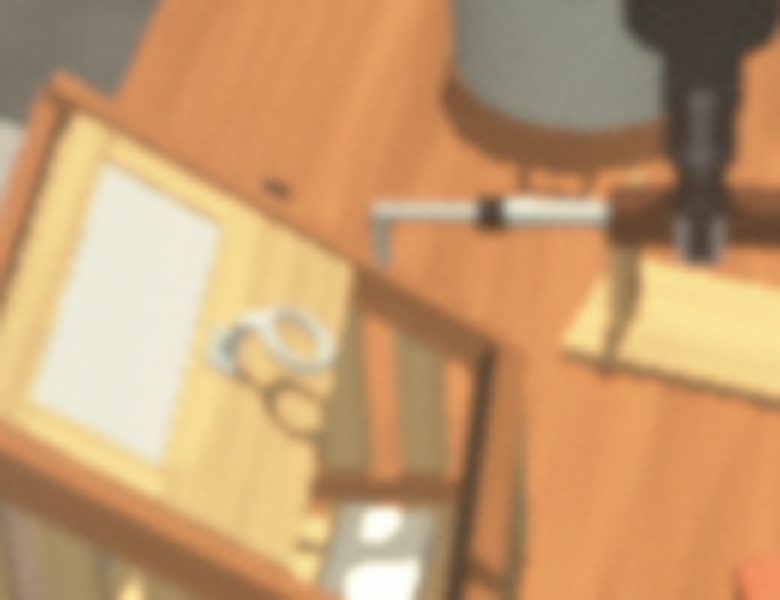

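The side view shows the pole level with its finger at (380,240). The ring's eye is at (302,338) and its stem at (225,345). Next is a circle fit of the eye in both clouds.

Run:
```python
from h import *
from scipy.optimize import least_squares as LS
a=np.radians(35)
for n in("scene","side","scene1","side1"):
    d=np.load(n+".npz");w=d["w"].reshape(-1,3)
    for psi in (5,):
        p=np.radians(psi);U=np.array([np.cos(a)*np.cos(p),np.cos(a)*np.sin(p),np.sin(a)]);V=np.array([-np.sin(p),np.cos(p),0]);N=np.cross(U,V)
        c0=np.array([.675,.053,.260]);q=(w-c0)@np.c_[U,V,N]*1e3
        pl=q[(abs(q[:,1])<60)&(q[:,0]>5)&(q[:,0]<100)&(abs(q[:,2]+30)<10)];h0=np.median(pl[:,2])
        e=q[(np.hypot(q[:,0]-0,q[:,1])<26)&(q[:,0]<20)&(q[:,2]-h0>22)&(q[:,2]-h0<42)]
        r=LS(lambda c:np.hypot(e[:,0]-c[0],e[:,1]-c[1])-18,[0,0],loss="soft_l1",f_scale=2)
        res=np.hypot(*(e[:,:2]-r.x).T)-18
        print(n,len(e),"uv",r.x.round(1),"rms",res.std().round(1),"face N",h0.round(1),"eye top N med",np.median(e[:,2]).round(1),"-> center world",(c0+(U*r.x[0]+V*r.x[1]+N*(h0+30))/1e3).round(4))
```

```text
scene 72 uv [0.3 0.2] rms 1.7 face N -33.3 eye top N med 2.4 -> center world [0.6772 0.0534 0.2575]
side 67 uv [-2.4  3.3] rms 2.3 face N -34.7 eye top N med 0.3 -> center world [0.6754 0.0564 0.2548]
scene1 74 uv [ 0.8 -0.1] rms 2.5 face N -33.2 eye top N med 2.3 -> center world [0.6775 0.0531 0.2578]
side1 68 uv [-3.1  3.1] rms 2.4 face N -34.5 eye top N med -0.1 -> center world [0.6747 0.0561 0.2545]
```

```bash
python3 -m pendant '{"slide":[[12,0,0],[28,-1,0],[42,-1.4,0],[50,-1.4,0],[50,-1.4,0]],"yaw":[0,0,0,0,0],"hand":[-1,-1,-1,-1,-1]}'
python3 -m pendant '{"slide":[[0,0,10],[0,0,20],[0,0,25],[0,0,29],[0,0,32]],"yaw":[0,0,0,0,0],"hand":[-1,-1,-1,-1,-1]}'
python3 -m pendant '{"slide":[[0,0,2],[0,0,4],[0,0,6],[0,0,8],[0,0,8]],"yaw":[0,0,0,0,0],"hand":[-1,-1,-1,-1,-1]}'
python3 - <<'E'
from h import *
p=ctrl.capture("side");save(p,"side2.png",(195,145,305,230),7)
E
```

```text
time_s: 5.85
eef_pos: [0.5224, 0.0378, 0.3236]
tool_rot: [0.999, 0.042, -0.0, 0.0]
wrist_force: [-0.7, 0.2, -2.4]
finger_gap: 0.0229
time_s: 6.27
eef_pos: [0.5204, 0.0388, 0.2911]
tool_rot: [0.999, 0.043, -0.001, -0.0]
wrist_force: [-0.2, 1.0, -2.6]
finger_gap: 0.0229
time_s: 6.68
eef_pos: [0.5212, 0.0389, 0.284]
tool_rot: [0.999, 0.043, -0.0, -0.0]
wrist_force: [-0.9, -0.1, -2.1]
finger_gap: 0.0229
```

View pics/side2.png

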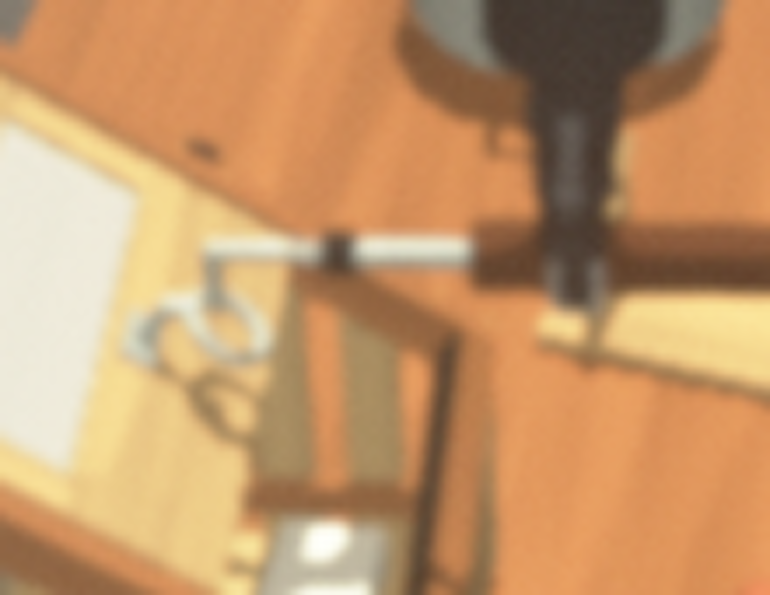

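The finger tip at (215,305) is still above the eye, whose centre is at (228,325). That puts it roughly 4 mm uphill of centre, so I'll shift back 3 mm and go down gently.

```bash
python3 -m pendant '{"slide":[[-2,0,0],[-3,0,1],[-3,0,2],[-3,0,4],[-3,0,6]],"yaw":[0,0,0,0,0],"hand":[-1,-1,-1,-1,-1]}'
python3 -m pendant '{"slide":[[0,0,2],[0,0,4],[0,0,6],[0,0,8],[0,0,8]],"yaw":[0,0,0,0,0],"hand":[-1,-1,-1,-1,-1]}'
```

```text
time_s: 7.15
eef_pos: [0.5184, 0.0386, 0.2782]
tool_rot: [0.999, 0.043, 0.0, 0.0]
wrist_force: [0.0, 0.1, -1.7]
finger_gap: 0.0231
time_s: 7.57
eef_pos: [0.518, 0.0386, 0.2696]
tool_rot: [0.999, 0.043, -0.001, -0.0]
wrist_force: [0.4, -0.0, -2.2]
finger_gap: 0.0228
```

```bash
python3 -m pendant '{"slide":[[0,0,3],[0,0,6],[0,0,9],[0,0,12],[0,0,14]],"yaw":[0,0,0,0,0],"hand":[-1,-1,-1,-1,-1]}'
python3 - <<'E'
from h import *
ims=[]
p=ctrl.capture("side");f=p["frame"][150:225,190:265,::-1];ims.append(cv2.resize(f,(390,390),interpolation=3))
p=ctrl.capture("scene");f=p["frame"][205:280,245:320,::-1];ims.append(cv2.resize(f,(390,390),interpolation=3))
cv2.imwrite("pics/both3.png",np.hstack(ims));print(ctrl.state()["wrist_force"])
E
```

```text
time_s: 7.98
eef_pos: [0.5181, 0.0386, 0.2557]
tool_rot: [0.999, 0.043, -0.0, -0.0]
wrist_force: [-0.7, -0.3, -2.7]
finger_gap: 0.0228
[ 0.06182931 -0.62793009 -2.76167259]
```

View pics/both3.png

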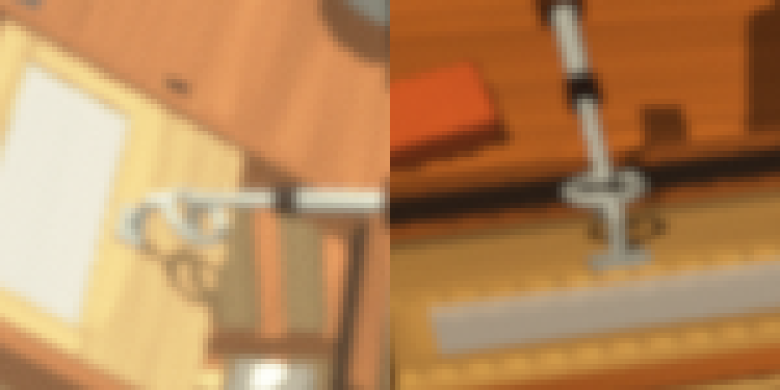

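The finger is through the eye in both views, left (200,215) and right (605,190), with no contact force. Now I'll draw it down along the slope.

```bash
python3 -m pendant '{"slide":[[-2,0,0.7],[-4,0,1.4],[-5.5,0,2.1],[-7,0,2.8],[-8,0,3.5]],"yaw":[0,0,0,0,0],"hand":[-1,-1,-1,-1,-1]}'
python3 -m pendant '{"slide":[[-1.6,0,1.1],[-3.3,0,2.3],[-4.9,0,3.4],[-6.6,0,4.6],[-8.2,0,5.7]],"yaw":[0,0,0,0,0],"hand":[-1,-1,-1,-1,-1]}'
```

```text
time_s: 8.5
eef_pos: [0.5102, 0.0379, 0.2529]
tool_rot: [0.999, 0.043, 0.0, 0.0]
wrist_force: [0.0, 0.0, -2.1]
finger_gap: 0.023
time_s: 8.92
eef_pos: [0.5042, 0.0373, 0.248]
tool_rot: [0.999, 0.043, 0.003, -0.0]
wrist_force: [5.7, 0.3, -3.3]
finger_gap: 0.0235
```

```bash
for i in 1 2 3; do python3 -m pendant '{"slide":[[-1.6,0,1.1],[-3.3,0,2.3],[-4.9,0,3.4],[-6.6,0,4.6],[-8.2,0,5.7]],"yaw":[0,0,0,0,0],"hand":[-1,-1,-1,-1,-1]}'|egrep 'eef|force|rot'; done
```

```text
eef_pos: [0.4961, 0.0366, 0.2423]
tool_rot: [0.999, 0.043, 0.003, -0.0]
wrist_force: [6.0, 1.5, -2.0]
eef_pos: [0.4879, 0.036, 0.2366]
tool_rot: [0.999, 0.043, 0.003, -0.0]
wrist_force: [5.6, 1.3, -4.2]
eef_pos: [0.4798, 0.0352, 0.2309]
tool_rot: [0.999, 0.043, 0.003, -0.0]
wrist_force: [4.9, 2.1, -2.7]
```

```bash
for i in 1 2 3 4; do python3 -m pendant '{"slide":[[-1.6,0,1.1],[-3.3,0,2.3],[-4.9,0,3.4],[-6.6,0,4.6],[-8.2,0,5.7]],"yaw":[0,0,0,0,0],"hand":[-1,-1,-1,-1,-1]}'|egrep 'eef|force|rot'; done
```

```text
eef_pos: [0.4716, 0.0346, 0.2252]
tool_rot: [0.999, 0.043, 0.003, -0.0]
wrist_force: [5.5, 1.4, -2.7]
eef_pos: [0.4635, 0.0339, 0.2196]
tool_rot: [0.999, 0.043, 0.003, -0.0]
wrist_force: [6.7, 1.4, -3.9]
eef_pos: [0.4553, 0.0332, 0.2139]
tool_rot: [0.999, 0.043, 0.003, -0.0]
wrist_force: [5.9, 2.2, -3.7]
eef_pos: [0.4472, 0.0326, 0.2082]
tool_rot: [0.999, 0.043, 0.003, -0.0]
wrist_force: [5.7, 2.2, -2.9]
```

```bash
for i in 1 2 3; do python3 -m pendant '{"slide":[[-0.65,0,0.45],[-1.3,0,0.9],[-2,0,1.4],[-2.6,0,1.8],[-3.3,0,2.3]],"yaw":[0,0,0,0,0],"hand":[-1,-1,-1,-1,-1]}'|egrep 'eef|force'; done
```

```text
eef_pos: [0.4439, 0.0323, 0.2059]
wrist_force: [5.7, 1.2, -3.4]
eef_pos: [0.4406, 0.032, 0.2036]
wrist_force: [5.9, 2.6, -3.7]
eef_pos: [0.4373, 0.0317, 0.2013]
wrist_force: [5.6, 2.3, -4.3]
```

```bash
for i in 1 2; do python3 -m pendant '{"slide":[[-0.65,0,0.45],[-1.3,0,0.9],[-2,0,1.4],[-2.6,0,1.8],[-3.3,0,2.3]],"yaw":[0,0,0,0,0],"hand":[-1,-1,-1,-1,-1]}'|egrep 'time|eef|force'; done
```

```text
time_s: 13.5
eef_pos: [0.434, 0.0315, 0.199]
wrist_force: [5.4, 1.6, -3.8]
time_s: 13.92
eef_pos: [0.4336, 0.0313, 0.1979]
wrist_force: [12.7, 2.4, -4.7]
```

```bash
python3 -m pendant '{"slide":[[-0.3,0,0.2],[-0.6,0,0.4],[-0.8,0,0.5],[-0.8,0,0.5],[-0.8,0,0.5]],"yaw":[0,0,0,0,0],"hand":[-1,-1,-1,-1,-1]}'|egrep 'eef|force'
python3 - <<'E'
from h import *
s=ctrl.state();print(s["wrist_force"],s["eef_pos"])
p=ctrl.capture("side");w=cloud(p);f=p["frame"][150:250,170:290,::-1];A=cv2.resize(f,(468,390),interpolation=3)
q=ctrl.capture("scene");g=q["frame"][205:305,225:325,::-1];B=cv2.resize(g,(390,390),interpolation=3)
cv2.imwrite("pics/both4.png",np.hstack([A,B])[:,:800])
E
```

```text
eef_pos: [0.4336, 0.0313, 0.1977]
wrist_force: [12.5, 2.9, -4.4]
[12.49568331  2.9390505  -4.3922345 ] [0.43362845 0.03125151 0.19773604]
```

View pics/both4.png

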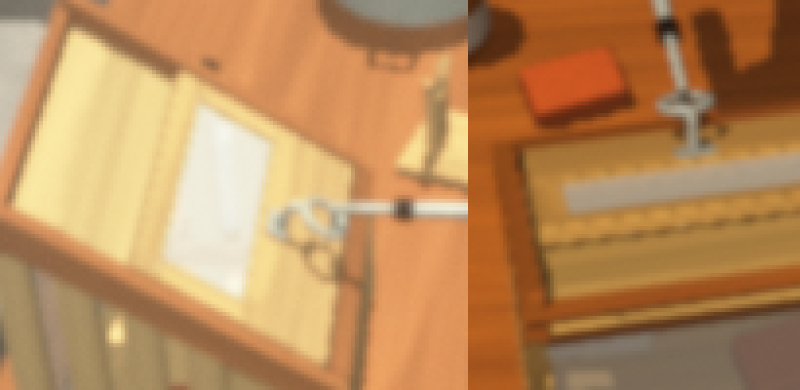

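Both views show the sash's lower edge against the sill, left (345,300), with the force risen to 12.5 N. One more slight press will settle it, then I unload.

```bash
python3 -m pendant '{"slide":[[-0.4,0,0.2],[-0.8,0,0.4],[-1.2,0,0.6],[-1.2,0,0.6],[-1.2,0,0.6]],"yaw":[0,0,0,0,0],"hand":[-1,-1,-1,-1,-1]}'|egrep 'eef|force'
python3 -m pendant '{"slide":[[1,0,-0.5],[3,0,-2],[5,0,-3],[7,0,-4.5],[9,0,-5]],"yaw":[0,0,0,0,0],"hand":[-1,-1,-1,-1,-1]}'|egrep 'eef|force'
python3 -m pendant '{"slide":[[1,0,0],[2,0,0],[2,0,0],[2,0,0],[2,0,0]],"yaw":[0,0,0,0,0],"hand":[-1,-1,-1,-1,-1]}'|egrep 'eef|force|rot'
```

```text
eef_pos: [0.4336, 0.0312, 0.1975]
wrist_force: [16.7, 3.2, -6.3]
eef_pos: [0.4353, 0.0314, 0.1998]
wrist_force: [0.5, -0.4, -2.8]
eef_pos: [0.4372, 0.0316, 0.1994]
tool_rot: [0.999, 0.043, -0.0, 0.0]
wrist_force: [-0.0, -0.1, -2.2]
```

```bash
python3 -m pendant '{"slide":[[1,0,0],[2,0,-1],[2,0,-4],[2,0,-7],[2,0,-10]],"yaw":[0,0,0,0,0],"hand":[-1,-1,-1,-1,-1]}'|egrep 'eef|force'
python3 -m pendant '{"slide":[[0,0,-4],[0,0,-8],[0,0,-12],[0,0,-16],[0,0,-20]],"yaw":[0,0,0,0,0],"hand":[-1,-1,-1,-1,-1]}'|egrep 'eef|force'
python3 -m pendant '{"slide":[[0,0,-10],[0,0,-25],[0,0,-45],[0,0,-65],[0,0,-85]],"yaw":[0,0,0,0,0],"hand":[-1,-1,-1,-1,-1]}'
python3 - <<'E'
from h import *
s=ctrl.state();R=Ro.from_quat(s["tool_rot"]).as_matrix();T=s["eef_pos"]
q=ctrl.capture("scene");p=ctrl.capture("side");w=cloud(p)
t=((w-T)@R)*1e3
A=cv2.resize(p["frame"][150:250,170:290,::-1],(468,390),interpolation=3);B=cv2.resize(q["frame"][205:305,225:325,::-1],(390,390),interpolation=3)
cv2.imwrite("pics/both5.png",np.hstack([A,B])[:,:800])
y=np.degrees(np.arctan2(R[1,0],R[0,0]))
print("to rack hover",(R.T@(np.array([.4815,-.2928,.29])-T)*1e3).round(1),"dyaw",np.radians(y+13.29))
E
```

```text
eef_pos: [0.4397, 0.0318, 0.21]
wrist_force: [0.2, 0.3, -3.5]
eef_pos: [0.4396, 0.0318, 0.2301]
wrist_force: [-0.4, 0.2, -2.4]
time_s: 16.93
eef_pos: [0.4394, 0.0318, 0.3161]
tool_rot: [0.999, 0.043, 0.0, 0.0]
wrist_force: [-0.3, -0.2, -2.0]
finger_gap: 0.0229
to rack hover [ 14.  327.   26.1] dyaw 0.3182019298789412
```

View pics/both5.png

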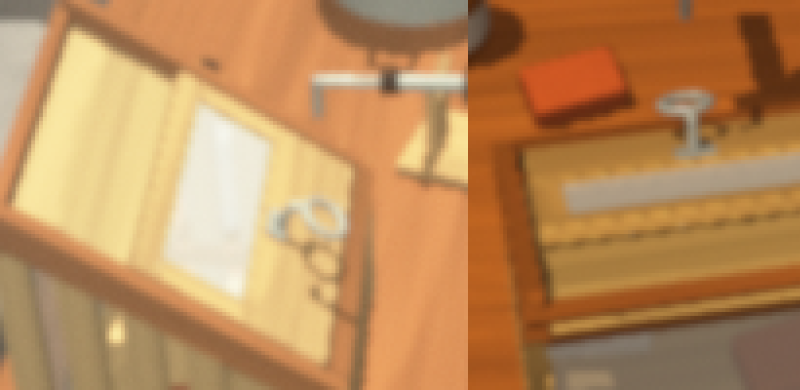

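The pole is free, finger tip at (318,110) in the left view, and the sash stays on the sill with the ring at (315,218). Now back to the rack.

```bash
python3 -m pendant '{"slide":[[1,15,0],[2,40,0],[4,70,0],[6,100,0],[7,130,0]],"yaw":[0.03,0.09,0.15,0.21,0.27],"hand":[-1,-1,-1,-1,-1]}' |egrep eef
python3 - <<'E'
from h import *
s=ctrl.state();R=Ro.from_quat(s["tool_rot"]).as_matrix();T=s["eef_pos"];y=np.degrees(np.arctan2(R[1,0],R[0,0]))
print("to rack hover",(R.T@(np.array([.4815,-.2928,.26])-T)*1e3).round(1),"dyaw",np.radians(y+13.29))
E
```

```text
eef_pos: [0.4573, -0.098, 0.3133]
to rack hover [ 59.9 187.   53.2] dyaw 0.04593150703239129
```

```bash
python3 -m pendant '{"slide":[[11,35,0],[22,70,0],[33,105,0],[44,138,0],[54,168,0]],"yaw":[0.02,0.04,0.046,0.046,0.046],"hand":[-1,-1,-1,-1,-1]}' |egrep eef
python3 -m pendant '{"slide":[[6,19,20],[6,19,40],[6,19,53],[6,19,53],[6,19,53]],"yaw":[0,0,0,0,0],"hand":[-1,-1,-1,-1,-1]}' |egrep eef
cat > meas.py <<'E'
from h import *
s=ctrl.state();p=ctrl.capture("wrist");w=cloud(p,s);R=Ro.from_quat(s["tool_rot"]).as_matrix();T=s["eef_pos"];y=np.degrees(np.arctan2(R[1,0],R[0,0]))
print(T,"yaw",y,s["wrist_force"])
t=((w-T)@R)*1e3;f=p["frame"].astype(int)
pm=(abs(t[...,2]+20)<12)&(abs(t[...,1])<16)
br=t[pm&(f[...,0]<140)&(f[...,0]-f[...,2]>15)&(t[...,0]>20)];print("handle end x",np.percentile(br[:,0],99))
bk=t[pm&(f.max(-1)<60)&(t[...,0]>75)];print("clamp x",np.percentile(bk[:,0],[2,98]) if len(bk)>20 else len(bk))
for a in (30,60,90):
    h=t[pm&(abs(t[...,0]-a)<5)];print("pole y",a,np.percentile(h[:,1],[2,98]).round(1),"z top",np.percentile(h[:,2],3).round(1))
b=t[(w[...,2]>.004)&(w[...,2]<.018)&(f[...,0]>120)&(abs(t[...,1])<75)]
for a in range(20,110,15):
    c=b[abs(b[:,0]-a)<4]
    if len(c)>50: print("base",a,np.percentile(c[:,1],[2,98]).round(1))
c=b[abs(b[:,1])<40];print("base far x",np.percentile(c[:,0],[99,99.8]) if len(c) else None)
E
python3 meas.py
```

```text
eef_pos: [0.4794, -0.2741, 0.313]
eef_pos: [0.4806, -0.2914, 0.2595]
[ 0.48062666 -0.29136354  0.25949462] yaw -13.178112668236144 [-0.19437361  0.46374097 -2.55781795]
handle end x 101.35260195142803
clamp x [ 94.74877717 108.39596154]
pole y 30 [-10.7  12.1] z top -30.4
pole y 60 [-5.   6.3] z top -24.0
pole y 90 [-5.8  7.2] z top -24.8
base 20 [-45.7  51.5]
base 35 [-45.6  51.5]
base 50 [-45.   50.7]
base 65 [-45.3  52. ]
base 80 [-45.9  51.6]
base 95 [-45.5  51. ]
base far x [101.32247154 101.44410916]
```

```bash
python3 -m pendant '{"slide":[[1.3,1.6,25],[1.3,1.6,60],[1.3,1.6,95],[1.3,1.6,125],[1.3,1.6,150]],"yaw":[0.002,0.002,0.002,0.002,0.002],"hand":[-1,-1,-1,-1,-1]}' |egrep eef
python3 -m pendant '{"slide":[[0,0,5],[0,0,7],[0,0,7],[0,0,7],[0,0,7]],"yaw":[0,0,0,0,0],"hand":[-1,-1,-1,-1,-1]}' |egrep eef
python3 meas.py
```

```text
eef_pos: [0.4828, -0.2936, 0.1109]
eef_pos: [0.4843, -0.2953, 0.1074]
[ 0.48429021 -0.2952616   0.10741929] yaw -13.270979573501037 [-0.16252547 -0.16726484 -2.4217309 ]
handle end x 100.10704954761631
clamp x [ 94.72283392 108.41390841]
pole y 30 [-10.7  12. ] z top -30.3
pole y 60 [-5.   6.3] z top -24.0
pole y 90 [-5.8  7.1] z top -24.9
base 20 [-48.8  47.3]
base 35 [-48.7  47.2]
base 50 [-49.3  47.1]
base 65 [-49.5  48.6]
base 80 [-49.3  47. ]
base 95 [-49.2  46.8]
base far x [95.06327517 95.71167544]
```

```bash
python3 -m pendant '{"slide":[[-2,-1,2],[-4,-2,8],[-4,-2,16],[-4,-2,24],[-4,-2,30]],"yaw":[0,0,0,0,0],"hand":[-1,-1,-1,-1,-1]}' |egrep 'eef|force'
python3 -m pendant '{"slide":[[0,0,4],[0,0,8],[0,0,12],[0,0,14],[0,0,14]],"yaw":[0,0,0,0,0],"hand":[-1,-1,-1,-1,-1]}' |egrep 'eef|force'
python3 meas.py
```

```text
eef_pos: [0.4783, -0.2904, 0.0729]
wrist_force: [0.1, 0.2, -2.4]
eef_pos: [0.4788, -0.2908, 0.06]
wrist_force: [0.7, -0.1, -3.1]
[ 0.47881816 -0.2908214   0.0599652 ] yaw -13.281364795281377 [ 0.67809945 -0.10114581 -3.12452577]
handle end x 97.9567294114976
clamp x [ 94.71999765 108.45091726]
pole y 30 [-10.7  12.1] z top -30.3
pole y 60 [-5.   6.3] z top -23.9
pole y 90 [-5.8  7.3] z top -24.9
base 20 [-45.9  50.6]
base 35 [-46.   50.2]
base 50 [-45.8  50. ]
base 65 [-46.6  48.8]
base 95 [-45.7  49.8]
base far x [102.30097286 102.97735822]
```

```bash
python3 -m pendant '{"slide":[[1.2,0.6,0],[2.4,1.2,0],[2.4,1.2,0],[2.4,1.2,0],[2.4,1.2,0]],"yaw":[0,0,0,0,0],"hand":[-1,-1,-1,-1,-1]}' |egrep 'eef|force'
python3 -m pendant '{"slide":[[0,0,0.5],[0,0,1],[0,0,1.5],[0,0,2],[0,0,2]],"yaw":[0,0,0,0,0],"hand":[-1,-1,-1,-1,-1]}' |egrep 'eef|force'
python3 meas.py|egrep 'base|^\['
```

```text
eef_pos: [0.4813, -0.2929, 0.0608]
wrist_force: [-1.4, -0.7, -2.4]
eef_pos: [0.4811, -0.2927, 0.0585]
wrist_force: [-0.6, -0.7, -2.6]
[ 0.48110013 -0.2927075   0.05850343] yaw -13.278991424614325 [-0.61540507 -0.72486548 -2.58612373]
base 20 [-47.1  49.3]
base 35 [-47.2  48.8]
base 50 [-47.1  48.7]
base 65 [-14.3  15.7]
base 80 [-47.4  48.9]
base 95 [-47.1  48.4]
base far x [ 99.6792699  100.33623764]
```

```bash
for i in 1 2; do python3 -m pendant '{"slide":[[0,0,0.3],[0,0,0.6],[0,0,0.8],[0,0,1],[0,0,1]],"yaw":[0,0,0,0,0],"hand":[-1,-1,-1,-1,-1]}' |egrep 'eef|force'; done
```

```text
eef_pos: [0.4812, -0.2928, 0.0581]
wrist_force: [-2.2, 1.1, 2.2]
eef_pos: [0.4812, -0.2928, 0.0581]
wrist_force: [-5.1, 2.9, 8.7]
```

```bash
python3 -m pendant '{"slide":[[0,0,-0.5],[0,0,-1],[0,0,-1],[0,0,-1],[0,0,-1]],"yaw":[0,0,0,0,0],"hand":[-1,-0.4,0.2,0.7,1]}'
python3 -m pendant '{"slide":[[0,0,0],[0,0,0],[0,0,0],[0,0,-10],[0,0,-25]],"yaw":[0,0,0,0,0],"hand":[1,1,1,1,1]}'
python3 -m pendant '{"slide":[[0,0,-25],[0,0,-60],[0,0,-95],[0,0,-130],[0,0,-160]],"yaw":[0,0,0,0,0],"hand":[1,1,1,1,1]}'
python3 -m pendant '{"slide":[[-35,0,-20],[-70,0,-25],[-70,0,-25],[-70,0,-25],[-70,0,-25]],"yaw":[0,0,0,0,0],"hand":[1,1,1,1,1]}'
python3 - <<'E'
from h import *
p=ctrl.capture("wrist");q=ctrl.capture("side")
A=cv2.resize(p["frame"][:,:,::-1],(400,300));B=cv2.resize(q["frame"][130:240,180:327,::-1],(400,300),interpolation=3)
cv2.imwrite("pics/end.png",np.hstack([A,B]))
E
```

```text
time_s: 22.23
eef_pos: [0.4813, -0.2929, 0.0575]
tool_rot: [0.993, -0.116, 0.0, 0.0]
wrist_force: [-1.2, 0.1, 0.2]
finger_gap: 0.0611
time_s: 22.65
eef_pos: [0.4798, -0.2917, 0.0815]
tool_rot: [0.993, -0.116, -0.002, -0.001]
wrist_force: [-0.4, 0.0, -0.3]
finger_gap: 0.0852
time_s: 23.07
eef_pos: [0.4815, -0.293, 0.2462]
tool_rot: [0.993, -0.116, 0.001, 0.001]
wrist_force: [-0.2, -0.4, -0.1]
finger_gap: 0.0854
time_s: 23.48
eef_pos: [0.4133, -0.2768, 0.2681]
tool_rot: [0.993, -0.116, 0.001, 0.0]
wrist_force: [-0.0, -0.1, 0.5]
finger_gap: 0.0856
```

View pics/end.png

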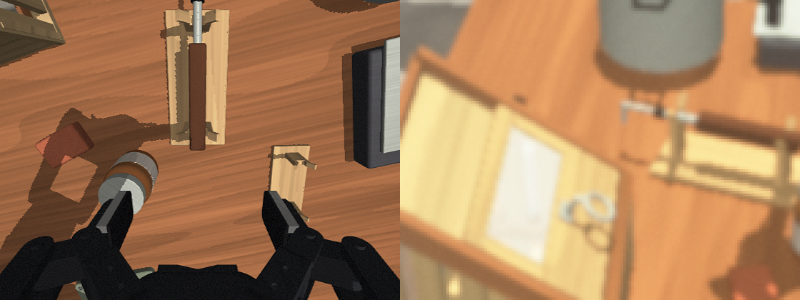

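The left view shows the pole lying centred in both forks at (197,95). The right view shows its hook hanging down at (625,112) and the sash shut at (590,230). Handing in.

```bash
python3 -c "
from h import *
print(ctrl.close_job(),ctrl.state()['wrist_force'])"
```

```text
the job is handed in; nothing more can be done
the job is handed in; nothing more can be done
```

The sash is shut and still down on the sill in the last pictures. The pole is back in the larger rack with its hook hanging down, and the job was handed in at about 24 s of the 58 s limit.

- **Drawing down:** the finger went into the ring without touching it. Pulling took a steady 5–7 N, and the sash moved about 87 mm before the force rose sharply at the sill. I pressed it home briefly, peaking at about 17 N at the wrist, under the 20 N limit. I then unhooked, with wrist readings staying near the pole's own weight.
- **Returning the pole:** it lies centred in both forks, within about 1 mm of the rack's centre line. I judged that from a camera measurement just before letting go. The gripper is open, clear above the rack, and the wrist reads about zero.

- **Grasp shift:** the first grasp was 4–5 mm off sideways, and the pole was pushed about 4 mm within its notches before it was lifted. I laid it back on the measured centre line of the rack rather than where it had been pushed.
- **Slide not measured directly:** that the sash is fully home rests on the force rise at the sill and the pictures, not on a reading of the slide joint.

The soap, jars, bottles and mould were not touched on purpose. I saw no sign that any had moved, but I did not check each one.

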